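# Press the paint tin's lid home round its rim

## Robot

A 7-joint arm with a two-finger parallel gripper is mounted at the origin on a cart in front of the work surface, level with it; the furniture and walls round the work are solid. World frame = base frame: x ahead of the robot, y to its left, z up, the work surface at z = 0. Lengths are in m, angles in rad, forces in N, time in s.
With the tool pointing down it reaches from about 0.425 to 0.925 m from the base axis. Payload 6.8 kg.
Tool frame: the origin (TCP) lies on the centre line of the jaws, within the pads' length; the fingertips stand 14 mm ahead of it and the grasp point (between the pads) lies 5 mm behind it (r.tips_ahead is the distance from the TCP to the fingertips, in m); z points along the fingers, y is the line along which they close (so a half turn about z gives the same grasp; the last joint's range is limited). The gripper opens to 85 mm and grips with 20 to 120 N. Pads are 22 mm wide; open, the fingers measure 114 mm over their backs; the gripper's body (76 mm by 85 mm) begins 54 mm behind the grasp point. The pads swing forward as they close: fully open they stand 13 mm farther back than shut.
Start: joints at [1.085, 0.477, 0.022, 1.555, -0.011, 1.109, -0.083], TCP at [0.249, -0.627, 0.245] pointing down, gripper open.
Joint ranges: [-2.96, 2.96], [-0.34, 2.1], [-1.41, 1.46], [0.24, 2.44], [-1.37, 4.51], [0.17, 1.92], [-2.96, 2.96]. Speed limits (rad/s): [2.39, 2.39, 3.14, 3.14, 3.14, 3.14, 3.14].

## Interface

Orientations are given as a rotation vector (axis times angle).
In Python, from bench import r, eyes gives the robot as it stands.
- The arm moves only by the tool step_arm, never from a script. Its argument "rows" is a list of rows, each a list of 6 numbers: the shift along the world's x, y, z in units of 60 cm (1.0 is 60 cm), then the turn, a rotation vector about the world's x, y, z in units of pi rad (1.0 is pi rad). In form: [[x, y, z, rx, ry, rz], ...]. A call has 1 to 5 rows; each row is the pose to reach, as a shift and turn from the pose commanded when the call began, turning the shorter way round; what a row does not reach only later rows make up. A row lasts 1/12 s, in which the tool goes at most 41.7 mm and 7.16 degrees, less where a joint would pass 70% of its speed; a pose out of reach is approached as far as the arm can. A call with a number of a shift or a turn outside -1 to 1 is refused whole. A call with a gripper value outside its range is refused whole. "jaw" is the closure, from 0 (fully open) to 1 (shut), set as the call begins (left out, the last holds). The fingers move at their own pace and stop on an object; "squeeze" is the grip in N (left out, the last holds). Time passes only in rows, so rows that repeat a pose let the fingers close. It gives the time, the measured TCP pose, the force, the opening and the grip force at its end, in the units of the state.
- r.get_obs(): the state, without advancing time (a new reading comes with each control period).
- eyes.grab_frame(name): name is "scene" or "top" or "wrist"; returns the picture (400x640x3 uint8, red, green, blue); there is no depth.
- eyes.camera_info(name): a dict with "mtx" (3x3 intrinsics, pixels), "extrinsics" (4x4, takes a point from camera to world coordinates); the wrist camera has in their place "tool_from_camera" (4x4, takes a point from camera to tool coordinates, whose origin is the TCP and whose axes are the flange's). Camera axes: x right, y down, z forward; pixel columns grow to the right and rows downward; lengths in m; the calibration is good to about 2 mm. The wrist camera is an equidistant fisheye: a pixel r from the principal point sees the ray r / f radians off the axis. A picture is of the moment at which its call begins: read the wrist's pose just before it. camera_info takes no time and is no camera call.
- r.hand_in(): hands the job in; it is judged then, once.
The state is a dict: "clock": time; "joints": joint angles; "qvel": joint speeds; "tau": joint torques, N m; "tcp_pos": TCP position; "orientation": TCP orientation; "contact_force": force on the tool from outside, world axes, zero at the start; "moment": the same for the moment, N m; "grip_width": finger opening in m; "gripper_force": force on a finger pad.
Only numpy, scipy, OpenCV 4.12 (cv2) and the standard library are available. Lean on these libraries where they do the work, as an engineer would, in place of code of your own. Each camera call takes 0.05 s, during which the arm holds its last target. There are 200 camera calls.

## Task

The lid of the big paint tin is only loosely on. With the fingers closed, start on the side nearest the robot and run your fingertips right round the lid's rim, back to where you began, pressing it down gently as you go until the lid is fully home all the way round. Touch only the rim of the lid, not its thin sunk middle; lift nothing, do not shove the tin about, and leave the other things on the bench where they are.

Things in the scene. Friction and masses are not known exactly. Their poses are not given: they have to be found in the camera images.
- tin: The big round paint tin: steel, pale label, wire handle hanging against its front; 168 mm across (178 mm over the handle's ears), full, about 3 kg, loose, upright on the bench. Origin: centre of its underside (z = 0), z up; yaw is small, its x axis points roughly away from the robot. Its own steel rim is a ring 71 to 84 mm from the axis, its top 129 mm above the underside.
- lid: The big tin's stiff metal press-fit lid, 148 mm across: a flat rim ring 52 to 74 mm from the centre, 4 mm thick, round a sunk panel. Origin: its centre, level with the rim's top; z: its upward normal. It sits in the mouth but stands up 3 to 8 mm, unevenly. Fully home, the rim's top is 133 mm above the tin's underside all round, a 4 mm step above the tin's own rim, and it stops there.
- lid_panel: The thin sunk panel in the middle of the lid, up to 48 mm from the centre, its top 8 mm below the rim's top. Origin and axes as lid. Not to be pressed.
- lid_top (a point): Centre of the lid, level with its rim's top. How it moves: friction of the fit holds the lid where it is left. Pressing the rim at one place takes about 8 to 12 N and lowers that part only: the lid rocks, the side across stays or rises 2 to 3 mm. So a fingertip kept at the home height and moved along the rim drives the gently sloping lid down ahead of it.
- rim_near (a point): Point on top of the lid's rim, 62 mm from its centre, the middle of the rim's width, on the side towards the robot (-x of the tin). Its height above the tin's underside is 133 mm when this part of the lid is home, more while it stands up.
- rim_far (a point): Point on top of the lid's rim, 62 mm from its centre, the middle of the rim's width, on the side away from the robot (+x of the tin). Its height above the tin's underside is 133 mm when this part of the lid is home, more while it stands up.
- rim_left (a point): Point on top of the lid's rim, 62 mm from its centre, the middle of the rim's width, on the side on the left (+y of the tin). Its height above the tin's underside is 133 mm when this part of the lid is home, more while it stands up.
- rim_right (a point): Point on top of the lid's rim, 62 mm from its centre, the middle of the rim's width, on the side on the right (-y of the tin). Its height above the tin's underside is 133 mm when this part of the lid is home, more while it stands up.
- small_tin: a smaller paint tin, 100 mm across and 112 mm high with its lid already fully home; bystander. Origin: centre of its underside.
- screwdriver: a screwdriver, 194 mm long, 29 mm thick handle, lying to the right of the big tin; bystander. Origin: centre of its underside, x along it.
- wide_brush: a wide flat paint brush, 218 mm long, 52 mm wide, 11 mm thick, lying to the left of the big tin; bystander. Origin: centre of its underside, x along it.
- sanding_pad: a sanding block, 65 x 100 x 34 mm; bystander. Origin: centre of its underside.

How it is judged:
On the way, in this order (a step that is already met when the one before it is completed fails the run):
1. the closed fingertips press on the lid's rim on the side nearest the robot, while the far side still stands up (horizontal distance between the grasp point and rim_near below 0.042 m and contact force between the fingers and lid above 1 N and z of rim_far in the frame of tin above 0.1348 m), for 0.1 s.
2. they touch the rim, or pass within about 5 mm of it, on the left or the right side (((horizontal distance between the grasp point and rim_left below 0.042 m and (contact force between the fingers and lid above 0.5 N or z of the grasp point in the frame of tin below 0.158 m)) or (horizontal distance between the grasp point and rim_right below 0.042 m and (contact force between the fingers and lid above 0.5 N or z of the grasp point in the frame of tin below 0.158 m)))), for 0.1 s.
3. they touch the rim, or pass within about 5 mm of it, on the far side (horizontal distance between the grasp point and rim_far below 0.042 m and (contact force between the fingers and lid above 0.5 N or z of the grasp point in the frame of tin below 0.158 m)), for 0.1 s.
4. they touch the rim, or pass within about 5 mm of it, on the left or the right side again, on the way back (((horizontal distance between the grasp point and rim_left below 0.042 m and (contact force between the fingers and lid above 0.5 N or z of the grasp point in the frame of tin below 0.158 m)) or (horizontal distance between the grasp point and rim_right below 0.042 m and (contact force between the fingers and lid above 0.5 N or z of the grasp point in the frame of tin below 0.158 m)))), for 0.1 s.
5. they touch the rim, or pass within about 5 mm of it, on the near side again: the round is complete (horizontal distance between the grasp point and rim_near below 0.042 m and (contact force between the fingers and lid above 0.5 N or z of the grasp point in the frame of tin below 0.158 m)), for 0.1 s.
At the end, for the whole second after the job is handed in: The lid is home all round: at the near, far, left and right points of its rim its top is less than 1.8 mm above its seat (133 mm above the tin's underside); the tin stands upright on the bench within 30 mm of where it stood and every other thing within 20 mm (z of each of rim_near, rim_far, rim_left, rim_right in the frame of tin below 0.1348 m and distance of tin from where it was at the start of the episode below 0.03 m and height (world z) of tin below 0.005 m and angle between tin's own z axis and vertical below 0.05 rad and linear speed of tin below 0.01 m/s and distance of each of small_tin, screwdriver, wide_brush, sanding_pad from where it was at the start of the episode below 0.02 m); the robot touches nothing.
It fails at once if the thin sunk middle of the lid is pressed (contact force between the fingers and lid_panel above 1 N).
It fails at once if the lid is hit or pressed hard enough to dent it (over 60 N) (contact force between anything else and lid above 60 N).
It fails at once if the lid is levered or lifted up (z of lid in the frame of tin above 0.1425 m).
It fails at once if the tin is lifted, tipped or shoved more than 40 mm (distance of tin from where it was at the start of the episode above 0.04 m or height (world z) of tin above 0.012 m or angle between tin's own z axis and vertical above 0.12 rad).
It fails at once if one of the other things is moved or lifted (distance of any of small_tin, screwdriver, wide_brush, sanding_pad from where it was at the start of the episode above 0.03 m).
It also fails if it takes over 61 s, if anything falls off the work surface, if the arm or the gripper's body presses on something with over 40 N, if the wrist force passes 120 N, or if a joint passes its speed limit or range.

## Working session

There is one attempt and no reset: what is moved stays moved. The work goes in short steps, Python scripts to look and compute and a tool call to move; the robot and the scene stay as the last step left them, time stands still between calls to the robot, and variables do not carry over. Pictures are saved under pics/ and viewed, at most 10 in all, crops included, and the job is handed in when it is done.

Besides the shell and the picture viewer there is one more tool, called after "Request:" by a JSON object that holds its "name" and its "arguments". step_arm: Moves the arm, as the interface text tells. Shifts and turns lie within -1 to 1; 1 stands for 60 cm of shift or pi rad of turn. Its arguments: {"type":"object","properties":{"rows":{"type":"array"},"jaw":{"type":"number"},"squeeze":{"type":"number"}},"required":["rows"]}

```bash
mkdir -p pics; python3 - <<'E'
from bench import r, eyes
import cv2,numpy as np
o=r.get_obs();print(o['clock'],o['tcp_pos'],o['orientation'],o['contact_force'],r.tips_ahead)
for n in("top","scene"):
    f=eyes.grab_frame(n);cv2.imwrite(f'pics/{n}0.png',f[:,:,::-1]);c=eyes.camera_info(n);print(n,np.round(c['mtx'],1).tolist(),np.round(c['extrinsics'],4).tolist())
print(np.round(eyes.camera_info('wrist')['tool_from_camera'],3).tolist())
E
```

```text
0.0 [ 0.24875681 -0.6268881   0.24433309] [-3.08399544e+00 -5.89574993e-01  7.43715645e-04] [ 0.1953332  -0.57374456 -0.17730549] 0.014
top [[398.4, 0.0, 312.4], [0.0, 398.4, 199.0], [0.0, 0.0, 1.0]] [[0.1056, -0.9664, 0.2344, 0.2778], [-0.9944, -0.1039, 0.0197, -0.0995], [0.0054, -0.2352, -0.9719, 1.1529], [0.0, 0.0, 0.0, 1.0]]
scene [[405.0, 0.0, 319.8], [0.0, 405.0, 196.7], [0.0, 0.0, 1.0]] [[-0.8299, -0.3903, 0.3986, 0.0412], [-0.5577, 0.5629, -0.61, 0.664], [0.0137, -0.7285, -0.6849, 0.9509], [0.0, 0.0, 0.0, 1.0]]
[[0.001, -0.964, -0.266, 0.066], [1.0, 0.0, 0.001, -0.001], [-0.001, -0.266, 0.964, -0.128], [0.0, 0.0, 0.0, 1.0]]
```

View pics/top0.png

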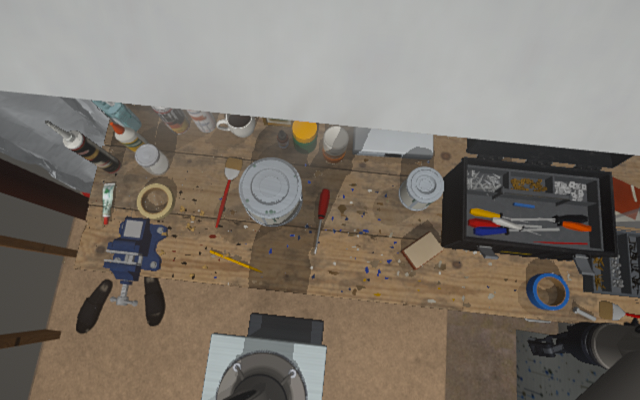

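View pics/scene0.png

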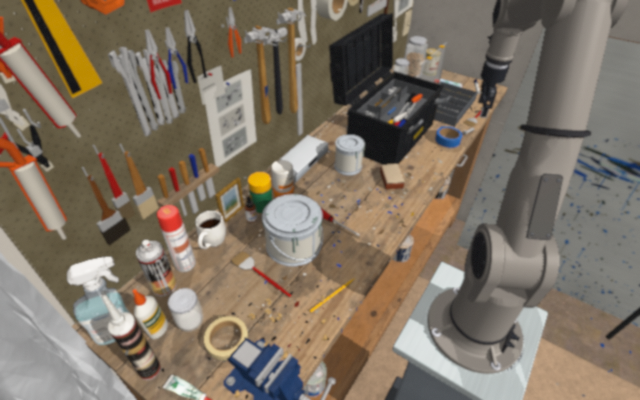

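The top view shows the big tin at about (270,188), with its lid ellipse near (271,183). The screwdriver is to the right at (322,215) and the brush to the left at (228,190). Next I'll enlarge the tin in both views.

```bash
cat > h.py <<'E'
import numpy as np
from bench import r,eyes
def onplane(n,u,v,z):
    c=eyes.camera_info(n);E=np.array(c['extrinsics']);d=E[:3,:3]@np.linalg.solve(c['mtx'],[u,v,1.]);o=E[:3,3]
    return o+d*(z-o[2])/d[2]
def proj(n,P):
    c=eyes.camera_info(n);E=np.array(c['extrinsics']);q=(np.atleast_2d(P)-E[:3,3])@E[:3,:3];q=q@np.array(c['mtx']).T;return q[:,:2]/q[:,2:]
E
python3 - <<'E'
from h import *
import cv2
a=cv2.imread('pics/top0.png')[145:235,225:325];b=cv2.imread('pics/scene0.png')[185:275,250:350]
cv2.imwrite('pics/crop.png',np.hstack([cv2.resize(x,None,fx=4,fy=4,interpolation=cv2.INTER_CUBIC) for x in(a,b)]))
print(onplane('top',271,183,.135),onplane('scene',293,215,.135))
E
```

```text
[0.55505548 0.03479458 0.135     ] [0.53618131 0.04218814 0.135     ]
```

View pics/crop.png

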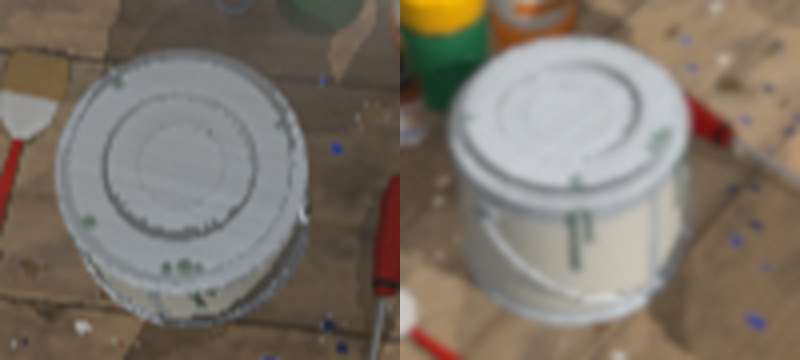

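The crop shows the outer tin rim in the top view spanning u 55–308 and v 48–292 (crop pixels). The panel circle is centred near (180,167). In the scene view the rim spans u 449–692 and its top edge is at v 37.

```bash
python3 - <<'E'
from h import *
from scipy.optimize import least_squares
t=np.linspace(0,2*np.pi,181)
def ext(n,x,y,R,z):
    p=proj(n,np.c_[x+R*np.cos(t),y+R*np.sin(t),0*t+z]);return np.array([p[:,0].min(),p[:,0].max(),p[:,1].min(),p[:,1].max()])
mt=np.array([225+55/4,225+308/4,145+48/4,145+292/4]);ms=np.array([250+49/4,250+292/4,185+37/4,185+213/4])
for n,m in(('top',mt),('scene',ms)):
    s=least_squares(lambda p:ext(n,*p,.129)-m,[.55,.035,.084]);print(n,s.x,s.fun)
print(onplane('top',270,186.75,.135))
E
```

```text
top [0.54573588 0.03575515 0.08411345] [-0.00344576  0.00345071  0.00364413 -0.00351066]
scene [0.54030521 0.03824842 0.0857482 ] [-0.09288892  0.09357159  0.13737363 -0.12314053]
[0.54454488 0.03608542 0.135     ]
```

The two views agree: the tin's axis is at about (0.545, 0.036), with a fitted radius of 84 mm against the expected 84. I'll close the fingers and go above the near rim, squaring the yaw by −21.7°.

Request:
{"name": "step_arm", "arguments": {"rows": [[0.02,0.055,0.02,0,0,-0.006],[0.04,0.11,0.02,0,0,-0.012],[0.06,0.165,0.02,0,0,-0.018],[0.08,0.22,0.02,0,0,-0.024],[0.097,0.276,0.02,0,0,-0.03]], "jaw": 1, "squeeze": 20}}

```text
clock: 0.52
tcp_pos: [0.3077, -0.46, 0.2569]
orientation: [-3.11, -0.443, 0.0]
contact_force: [0.5, 0.7, 0.8]
grip_width: 0.0254
gripper_force: 0.0
```

Request:
{"name": "step_arm", "arguments": {"rows": [[0.02,0.055,0,0,0,-0.006],[0.04,0.11,0,0,0,-0.012],[0.06,0.165,0,0,0,-0.018],[0.08,0.22,0,0,0,-0.024],[0.097,0.276,0,0,0,-0.03]]}}

```text
clock: 0.93
tcp_pos: [0.3657, -0.2944, 0.2572]
orientation: [-3.128, -0.296, 0.0]
contact_force: [1.0, -0.0, 0.7]
grip_width: -0.0001
gripper_force: 0.0
```

Request:
{"name": "step_arm", "arguments": {"rows": [[0.02,0.055,0,0,0,-0.006],[0.04,0.11,0,0,0,-0.012],[0.06,0.165,0,0,0,-0.018],[0.08,0.22,0,0,0,-0.024],[0.097,0.276,0,0,0,-0.03]]}}

```text
clock: 1.35
tcp_pos: [0.4238, -0.129, 0.2573]
orientation: [3.138, 0.148, 0.0]
contact_force: [0.6, -0.3, -0.6]
grip_width: -0.0
gripper_force: 0.0
```

Request:
{"name": "step_arm", "arguments": {"rows": [[0.02,0.055,0,0,0,-0.006],[0.04,0.11,0,0,0,-0.012],[0.06,0.165,0,0,0,-0.018],[0.08,0.22,0,0,0,-0.024],[0.097,0.276,0,0,0,-0.03]]}}

```text
clock: 1.77
tcp_pos: [0.482, 0.0365, 0.2572]
orientation: [3.141, -0.001, -0.0]
contact_force: [1.4, -0.2, 1.0]
grip_width: 0.0003
gripper_force: 0.0
```

Request:
{"name": "step_arm", "arguments": {"rows": [[0,0,0,0,0,0],[0,0,0,0,0,0],[0,0,0,0,0,0]]}}

```text
clock: 2.02
tcp_pos: [0.4813, 0.0344, 0.2569]
orientation: [3.141, 0.001, -0.002]
contact_force: [-0.5, -0.4, 0.1]
grip_width: 0.0002
gripper_force: 0.0
```

```bash
python3 - <<'E'
from h import *
import cv2
from scipy.spatial.transform import Rotation as R
o=r.get_obs();Rm=R.from_rotvec(o['orientation']).as_matrix();print(o['clock'],o['tcp_pos'],Rm.round(3).tolist(),o['contact_force'],o['grip_width'],np.round(o['joints'],2))
f=eyes.grab_frame('wrist');cv2.imwrite('pics/w1.png',f[:,:,::-1])
c=eyes.camera_info('wrist');print({k:np.round(v,3).tolist() if not isinstance(v,str) else v for k,v in c.items()})
E
```

```text
2.0167 [0.48134281 0.03436689 0.25685315] [[1.0, 0.001, -0.001], [0.001, -1.0, -0.001], [-0.001, 0.001, -1.0]] [-0.54224913 -0.44285144  0.07574156] 0.00022024047676882607 [ 0.17  0.18 -0.42  1.96  0.08  1.02 -1.85]
{'mtx': [[309.707, 0.0, 322.922], [0.0, 309.707, 202.531], [0.0, 0.0, 1.0]], 'tool_from_camera': [[0.001, -0.964, -0.266, 0.066], [1.0, 0.0, 0.001, -0.0], [-0.0, -0.266, 0.964, -0.128], [0.0, 0.0, 0.0, 1.0]]}
```

View pics/w1.png

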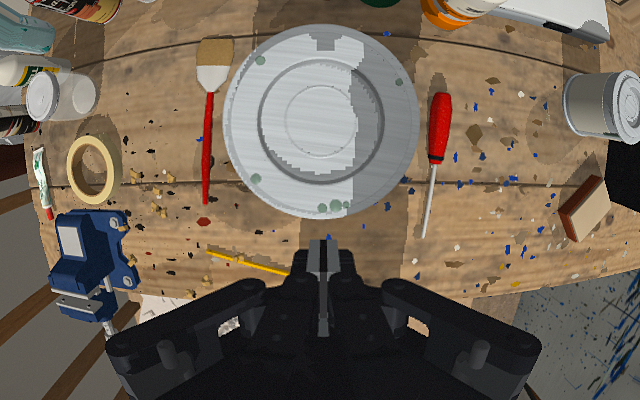

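The wrist view shows the outer rim spanning u 223–420 and v 24–219. The sunk panel ring spans u 258–384 and v 58–184. I'll use these to check the centre.

```bash
python3 - <<'E'
from h import *
from scipy.spatial.transform import Rotation as R
c=eyes.camera_info('wrist');T=np.array(c['tool_from_camera']);K=c['mtx'];o=r.get_obs();W=R.from_rotvec(o['orientation']).as_matrix()
def w(u,v,z):
    a=np.array([u-K[0,2],v-K[1,2]])/K[0,0];t=np.linalg.norm(a);d=W@T[:3,:3]@np.r_[a/t*np.sin(t),np.cos(t)];p=o['tcp_pos']+W@T[:3,3];return (p+d*(z-p[2])/d[2])[:2].round(4)
L,Rr,U,D=w(223,121,.129),w(420,121,.129),w(321,24,.129),w(321,219,.129);print(L,Rr,U,D,(U+D)/2,(L+Rr)/2)
L,Rr,U,D=w(258,121,.132),w(384,121,.132),w(321,58,.132),w(321,184,.132);print(L,Rr,U,D,(U+D)/2,(L+Rr)/2)
E
```

```text
[0.5479 0.1179] [ 0.5477 -0.0486] [0.6282 0.035 ] [0.4614 0.0351] [0.5448  0.03505] [0.5478  0.03465]
[0.5465 0.0866] [ 0.5463 -0.0166] [0.5976 0.035 ] [0.4932 0.035 ] [0.5454 0.035 ] [0.5464 0.035 ]
```

The centre is confirmed at (0.545, 0.035). Now I'll descend over the near rim, staying just above it.

Request:
{"name": "step_arm", "arguments": {"rows": [[0.001,0,-0.035,0,0,0],[0.001,0,-0.07,0,0,0],[0.001,0,-0.105,0,0,0],[0.001,0,-0.14,0,0,0],[0.001,0,-0.16,0,0,0]]}}

```text
clock: 2.48
tcp_pos: [0.481, 0.0328, 0.1593]
orientation: [3.14, -0.003, -0.004]
contact_force: [-0.3, -0.0, 0.1]
grip_width: -0.0003
gripper_force: 0.0
```

Request:
{"name": "step_arm", "arguments": {"rows": [[0,0,-0.002,0,0,0],[0,0,-0.004,0,0,0],[0,0,-0.006,0,0,0],[0,0,-0.008,0,0,0],[0,0,-0.01,0,0,0]]}}

```text
clock: 2.9
tcp_pos: [0.483, 0.0348, 0.1561]
orientation: [3.142, 0.0, 0.003]
contact_force: [0.1, -0.1, 0.9]
grip_width: -0.0
gripper_force: 0.0
```

Request:
{"name": "step_arm", "arguments": {"rows": [[0,0,-0.001,0,0,0],[0,0,-0.002,0,0,0],[0,0,-0.003,0,0,0],[0,0,-0.004,0,0,0],[0,0,-0.005,0,0,0]]}}

```text
clock: 3.32
tcp_pos: [0.4826, 0.0351, 0.1531]
orientation: [3.141, 0.001, 0.001]
contact_force: [-2.9, -0.9, 8.9]
grip_width: -0.0
gripper_force: 4.9
```

Request:
{"name": "step_arm", "arguments": {"rows": [[0,0,-0.001,0,0,0],[0,0,-0.002,0,0,0],[0,0,-0.003,0,0,0],[0,0,-0.004,0,0,0],[0,0,-0.005,0,0,0]]}}

```text
clock: 3.73
tcp_pos: [0.4827, 0.035, 0.1503]
orientation: [3.141, 0.001, 0.001]
contact_force: [-3.0, -1.0, 10.4]
grip_width: 0.0003
gripper_force: 5.2
```

Request:
{"name": "step_arm", "arguments": {"rows": [[0,0,-0.001,0,0,0],[0,0,-0.002,0,0,0],[0,0,-0.003,0,0,0],[0,0,-0.004,0,0,0],[0,0,-0.005,0,0,0]]}}

```text
clock: 4.15
tcp_pos: [0.4829, 0.035, 0.1477]
orientation: [3.141, 0.001, 0.002]
contact_force: [-5.2, -1.5, 16.7]
grip_width: -0.0003
gripper_force: 8.5
```

The near side is home: force is rising with the tip at about 133.5 mm. Next I'll work out the arc rows, ten calls of 36° each.

```bash
python3 - <<'E'
import numpy as np
p=lambda a:np.c_[-.105*np.cos(a),.105*np.sin(a)]
for k in range(10):
    a=np.radians(36*k+7.2*np.arange(6));q=p(a);print(k,(q[1:]-q[0]).round(4).tolist())
E
```

```text
0 [[0.0008, 0.0132], [0.0033, 0.0261], [0.0074, 0.0387], [0.013, 0.0506], [0.0201, 0.0617]]
1 [[0.0084, 0.0102], [0.018, 0.0192], [0.0287, 0.0269], [0.0402, 0.0333], [0.0525, 0.0381]]
2 [[0.0128, 0.0033], [0.0259, 0.0049], [0.039, 0.0049], [0.0521, 0.0033], [0.0649, 0.0]]
3 [[0.0123, -0.0049], [0.0238, -0.0112], [0.0345, -0.019], [0.0441, -0.028], [0.0525, -0.0381]]
4 [[0.0071, -0.0111], [0.0127, -0.0231], [0.0168, -0.0356], [0.0192, -0.0486], [0.0201, -0.0617]]
5 [[-0.0008, -0.0132], [-0.0033, -0.0261], [-0.0074, -0.0387], [-0.013, -0.0506], [-0.0201, -0.0617]]
6 [[-0.0084, -0.0102], [-0.018, -0.0192], [-0.0287, -0.0269], [-0.0402, -0.0333], [-0.0525, -0.0381]]
7 [[-0.0128, -0.0033], [-0.0259, -0.0049], [-0.039, -0.0049], [-0.0521, -0.0033], [-0.0649, -0.0]]
8 [[-0.0123, 0.0049], [-0.0238, 0.0112], [-0.0345, 0.019], [-0.0441, 0.028], [-0.0525, 0.0381]]
9 [[-0.0071, 0.0111], [-0.0127, 0.0231], [-0.0168, 0.0356], [-0.0192, 0.0486], [-0.0201, 0.0617]]
```

Request:
{"name": "step_arm", "arguments": {"rows": [[0.001,0.013,0,0,0,0],[0.003,0.026,0,0,0,0],[0.007,0.039,0,0,0,0],[0.013,0.051,0,0,0,0],[0.02,0.062,0,0,0,0]]}}

```text
clock: 4.57
tcp_pos: [0.4944, 0.0707, 0.1472]
orientation: [3.139, -0.001, -0.001]
contact_force: [-5.2, -6.8, 12.0]
grip_width: -0.0002
gripper_force: 6.4
```

Request:
{"name": "step_arm", "arguments": {"rows": [[0.008,0.01,0,0,0,0],[0.018,0.019,0,0,0,0],[0.029,0.027,0,0,0,0],[0.04,0.033,0,0,0,0],[0.053,0.038,0,0,0,0]]}}

```text
clock: 4.98
tcp_pos: [0.5229, 0.0928, 0.1473]
orientation: [3.136, -0.001, -0.012]
contact_force: [-22.0, -8.3, 29.2]
grip_width: -0.0001
gripper_force: 16.4
```

Request:
{"name": "step_arm", "arguments": {"rows": [[0,0,0,0,0,0],[0,0,0,0,0,0]]}}

```text
clock: 5.15
tcp_pos: [0.5255, 0.0939, 0.1476]
orientation: [3.139, 0.0, -0.003]
contact_force: [-9.6, -5.1, 17.2]
grip_width: 0.0
gripper_force: 9.0
```

Force was mostly drag at that speed and drops when holding. I'll go at half speed, 18° per call.

Request:
{"name": "step_arm", "arguments": {"rows": [[0.0065,0.001,0,0,0,0],[0.013,0.002,0,0,0,0],[0.0195,0.003,0,0,0,0],[0.026,0.004,0,0,0,0],[0.0324,0.005,0,0,0,0]]}}

```text
clock: 5.57
tcp_pos: [0.5434, 0.0979, 0.1472]
orientation: [3.14, 0.002, -0.007]
contact_force: [-10.4, -2.1, 15.5]
grip_width: 0.0004
gripper_force: 8.0
```

Request:
{"name": "step_arm", "arguments": {"rows": [[0.0065,-0.001,0,0,0,0],[0.013,-0.002,0,0,0,0],[0.0195,-0.003,0,0,0,0],[0.026,-0.004,0,0,0,0],[0.0324,-0.005,0,0,0,0]]}}

```text
clock: 5.98
tcp_pos: [0.5635, 0.0964, 0.1471]
orientation: [-3.141, -0.003, 0.005]
contact_force: [-8.6, 1.4, 12.1]
grip_width: -0.0002
gripper_force: 5.9
```

Forces are gentle now, so I'll carry on to the far side.

Request:
{"name": "step_arm", "arguments": {"rows": [[0.006,-0.003,0,0,0,0],[0.012,-0.006,0,0,0,0],[0.018,-0.009,0,0,0,0],[0.024,-0.012,0,0,0,0],[0.0293,-0.015,0,0,0,0]]}}

```text
clock: 6.4
tcp_pos: [0.582, 0.0885, 0.1473]
orientation: [-3.139, -0.004, 0.001]
contact_force: [-5.7, 4.2, 9.2]
grip_width: -0.0001
gripper_force: 4.8
```

Request:
{"name": "step_arm", "arguments": {"rows": [[0.0047,-0.0047,0,0,0,0],[0.0094,-0.0094,0,0,0,0],[0.014,-0.014,0,0,0,0],[0.0187,-0.0187,0,0,0,0],[0.0232,-0.0232,0,0,0,0]]}}

```text
clock: 6.82
tcp_pos: [0.5966, 0.0752, 0.1476]
orientation: [-3.138, -0.005, -0.001]
contact_force: [-3.4, 5.9, 8.8]
grip_width: -0.0003
gripper_force: 4.4
```

Request:
{"name": "step_arm", "arguments": {"rows": [[0.003,-0.006,0,0,0,0],[0.006,-0.012,0,0,0,0],[0.009,-0.018,0,0,0,0],[0.012,-0.024,0,0,0,0],[0.015,-0.0293,0,0,0,0]]}}

```text
clock: 7.23
tcp_pos: [0.6062, 0.0579, 0.1479]
orientation: [-3.138, -0.005, -0.003]
contact_force: [-2.3, 5.6, 9.7]
grip_width: -0.0001
gripper_force: 4.3
```

Request:
{"name": "step_arm", "arguments": {"rows": [[0.001,-0.0065,0,0,0,0],[0.002,-0.013,0,0,0,0],[0.003,-0.0195,0,0,0,0],[0.004,-0.026,0,0,0,0],[0.005,-0.0324,0,0,0,0]]}}

```text
clock: 7.65
tcp_pos: [0.6101, 0.0387, 0.1483]
orientation: [-3.137, -0.005, -0.006]
contact_force: [0.1, 7.3, 8.8]
grip_width: -0.0
gripper_force: 4.5
```

The height has crept up about 1 mm, so I'll lower it in the next arc.

Request:
{"name": "step_arm", "arguments": {"rows": [[0,-0.002,-0.001,0,0,0],[0,-0.004,-0.0018,0,0,0],[-0.0015,-0.013,-0.0018,0,0,0],[-0.003,-0.022,-0.0018,0,0,0],[-0.005,-0.0324,-0.0018,0,0,0]]}}

```text
clock: 8.07
tcp_pos: [0.6091, 0.0218, 0.1488]
orientation: [-3.135, -0.008, -0.014]
contact_force: [1.5, 10.9, 14.9]
grip_width: 0.0001
gripper_force: 7.7
```

Request:
{"name": "step_arm", "arguments": {"rows": [[-0.003,-0.006,0,0,0,0],[-0.006,-0.012,0,0,0,0],[-0.009,-0.018,0,0,0,0],[-0.012,-0.024,0,0,0,0],[-0.015,-0.0293,0,0,0,0]]}}

```text
clock: 8.48
tcp_pos: [0.6013, 0.0031, 0.1492]
orientation: [-3.136, -0.007, -0.018]
contact_force: [4.7, 7.7, 12.2]
grip_width: -0.0001
gripper_force: 6.4
```

Request:
{"name": "step_arm", "arguments": {"rows": [[-0.0047,-0.0047,0,0,0,0],[-0.0094,-0.0094,0,0,0,0],[-0.014,-0.014,0,0,0,0],[-0.0187,-0.0187,0,0,0,0],[-0.0232,-0.0232,0,0,0,0]]}}

```text
clock: 8.9
tcp_pos: [0.587, -0.0127, 0.1485]
orientation: [-3.138, -0.005, -0.016]
contact_force: [4.0, 4.8, 10.0]
grip_width: 0.0001
gripper_force: 5.0
```

Request:
{"name": "step_arm", "arguments": {"rows": [[-0.006,-0.003,0,0,0,0],[-0.012,-0.006,0,0,0,0],[-0.018,-0.009,0,0,0,0],[-0.024,-0.012,0,0,0,0],[-0.0293,-0.015,0,0,0,0]]}}

```text
clock: 9.32
tcp_pos: [0.5692, -0.023, 0.1481]
orientation: [-3.139, -0.003, -0.015]
contact_force: [5.3, 2.8, 8.4]
grip_width: -0.0
gripper_force: 4.2
```

Request:
{"name": "step_arm", "arguments": {"rows": [[-0.006,-0.001,-0.001,0,0,0],[-0.013,-0.002,-0.0015,0,0,0],[-0.0195,-0.003,-0.0015,0,0,0],[-0.026,-0.004,-0.0015,0,0,0],[-0.0324,-0.005,-0.0015,0,0,0]]}}

```text
clock: 9.73
tcp_pos: [0.5499, -0.027, 0.147]
orientation: [-3.14, -0.002, -0.015]
contact_force: [5.7, 0.9, 8.1]
grip_width: 0.0004
gripper_force: 4.0
```

Request:
{"name": "step_arm", "arguments": {"rows": [[-0.0065,0.001,0,0,0,0],[-0.013,0.002,0,0,0,0],[-0.0195,0.003,0,0,0,0],[-0.026,0.004,0,0,0,0],[-0.0324,0.005,0,0,0,0]]}}

```text
clock: 10.15
tcp_pos: [0.5306, -0.0248, 0.147]
orientation: [-3.141, -0.001, -0.015]
contact_force: [5.0, -0.8, 8.3]
grip_width: 0.0002
gripper_force: 4.3
```

Request:
{"name": "step_arm", "arguments": {"rows": [[-0.006,0.003,0,0,0,0],[-0.012,0.006,0,0,0,0],[-0.018,0.009,0,0,0,0],[-0.024,0.012,0,0,0,0],[-0.0293,0.015,0,0,0,0]]}}

```text
clock: 10.57
tcp_pos: [0.5129, -0.0166, 0.147]
orientation: [3.141, -0.0, 0.015]
contact_force: [4.4, -3.7, 9.7]
grip_width: 0.0001
gripper_force: 4.8
```

Request:
{"name": "step_arm", "arguments": {"rows": [[-0.0047,0.0047,0,0,0,0],[-0.0094,0.0094,0,0,0,0],[-0.014,0.014,0,0,0,0],[-0.0187,0.0187,0,0,0,0],[-0.0232,0.0232,0,0,0,0]]}}

```text
clock: 10.98
tcp_pos: [0.4989, -0.0032, 0.147]
orientation: [3.14, -0.001, 0.014]
contact_force: [3.9, -4.8, 10.8]
grip_width: 0.0001
gripper_force: 5.6
```

Request:
{"name": "step_arm", "arguments": {"rows": [[-0.003,0.006,0,0,0,0],[-0.006,0.012,0,0,0,0],[-0.009,0.018,0,0,0,0],[-0.012,0.024,0,0,0,0],[-0.015,0.0293,0,0,0,0]]}}

```text
clock: 11.4
tcp_pos: [0.4895, 0.0139, 0.1469]
orientation: [3.14, -0.002, 0.012]
contact_force: [3.9, -7.0, 12.5]
grip_width: 0.0002
gripper_force: 6.6
```

Request:
{"name": "step_arm", "arguments": {"rows": [[-0.001,0.0065,0,0,0,0],[-0.002,0.013,0,0,0,0],[-0.003,0.0195,0,0,0,0],[-0.004,0.026,0,0,0,0],[-0.005,0.0324,0,0,0,0]]}}

```text
clock: 11.82
tcp_pos: [0.4859, 0.0321, 0.1468]
orientation: [3.138, -0.003, 0.01]
contact_force: [1.7, -10.1, 16.1]
grip_width: -0.0
gripper_force: 8.1
```

Request:
{"name": "step_arm", "arguments": {"rows": [[0,0,0,0,0,0],[0,0,0,0,0,0]]}}

```text
clock: 11.98
tcp_pos: [0.4858, 0.0328, 0.1468]
orientation: [3.139, -0.002, 0.01]
contact_force: [1.5, -7.4, 16.5]
grip_width: -0.0001
gripper_force: 8.1
```

The round is complete. I'll lift off and check where the tin is now, then go round a second time to seat the far/right part, where the tip ran about 2 mm high.

Request:
{"name": "step_arm", "arguments": {"rows": [[-0.005,0.004,0.02,0,0,0],[-0.005,0.004,0.06,0,0,0],[-0.005,0.004,0.1,0,0,0],[-0.005,0.004,0.14,0,0,0],[-0.005,0.004,0.18,0,0,0]]}}

```text
clock: 12.4
tcp_pos: [0.4791, 0.0379, 0.2536]
orientation: [-3.141, -0.002, 0.001]
contact_force: [1.3, -0.5, 0.0]
grip_width: 0.0001
gripper_force: 0.0
```

Request:
{"name": "step_arm", "arguments": {"rows": [[0,0,0,0,0,0],[0,0,0,0,0,0],[0,0,0,0,0,0]]}}

```text
clock: 12.65
tcp_pos: [0.4791, 0.0376, 0.2519]
orientation: [3.141, 0.002, -0.001]
contact_force: [0.3, 0.2, -1.3]
grip_width: -0.0003
gripper_force: 0.0
```

```bash
python3 - <<'E'
from h import *
import cv2
o=r.get_obs();print(o['clock'],o['tcp_pos'],o['orientation'],o['contact_force'])
np.save('pose.npy',np.r_[o['tcp_pos'],o['orientation']])
f=eyes.grab_frame('wrist')[:,:,::-1];cv2.imwrite('pics/w2.png',f);cv2.imwrite('pics/w2c.png',cv2.resize(f[5:235,210:435],None,fx=2.5,fy=2.5,interpolation=cv2.INTER_CUBIC))
E
```

```text
12.65 [0.47907807 0.03755204 0.25187932] [ 3.14144527e+00  1.78041967e-03 -1.26753676e-03] [ 0.30508979  0.21493475 -1.29311843]
```

View pics/w2c.png

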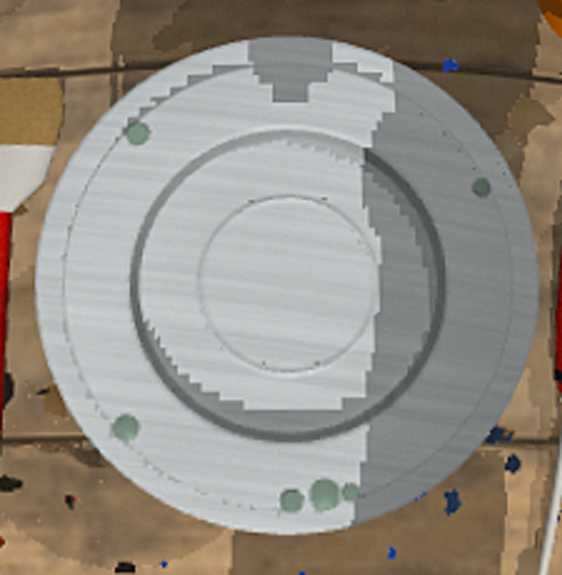

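The lid now looks concentric and even. In the crop, the outer rim spans u 36–539 and v 37–534.

```bash
python3 - <<'E'
from h import *
from scipy.spatial.transform import Rotation as R
P=np.load('pose.npy');c=eyes.camera_info('wrist');T=np.array(c['tool_from_camera']);K=c['mtx'];W=R.from_rotvec(P[3:]).as_matrix()
def w(u,v,z):
    u=210+u/2.5;v=5+v/2.5
    a=np.array([u-K[0,2],v-K[1,2]])/K[0,0];t=np.linalg.norm(a);d=W@T[:3,:3]@np.r_[a/t*np.sin(t),np.cos(t)];p=P[:3]+W@T[:3,3];return (p+d*(z-p[2])/d[2])[:2].round(4)
L,Rr,U,D=w(36,285,.129),w(539,285,.129),w(288,37,.129),w(288,534,.129);print(L,Rr,U,D,(U+D)/2,(L+Rr)/2)
E
```

```text
[0.5471 0.1191] [ 0.5476 -0.0477] [0.6281 0.0358] [0.4612 0.0354] [0.54465 0.0356 ] [0.54735 0.0357 ]
```

The tin hasn't moved. Now the second round, this time by the right side and a little firmer.

Request:
{"name": "step_arm", "arguments": {"rows": [[0.006,-0.003,-0.05,0,0,0],[0.006,-0.003,-0.1,0,0,0],[0.006,-0.003,-0.14,0,0,0],[0.006,-0.003,-0.165,0,0,0],[0.006,-0.003,-0.175,0,0,0]]}}

```text
clock: 13.12
tcp_pos: [0.481, 0.0355, 0.1451]
orientation: [3.141, 0.002, -0.01]
contact_force: [-13.8, -1.4, 37.9]
grip_width: -0.0001
gripper_force: 18.5
```

Request:
{"name": "step_arm", "arguments": {"rows": [[0,0,-0.001,0,0,0],[0,0,-0.002,0,0,0],[0,0,-0.003,0,0,0],[0,0,-0.004,0,0,0],[0,0,-0.005,0,0,0]]}}

```text
clock: 13.53
tcp_pos: [0.4812, 0.0356, 0.1451]
orientation: [3.14, 0.001, -0.008]
contact_force: [-14.2, -1.2, 29.4]
grip_width: -0.0004
gripper_force: 15.0
```

Request:
{"name": "step_arm", "arguments": {"rows": [[0.001,-0.0065,0,0,0,0],[0.002,-0.013,0,0,0,0],[0.003,-0.0195,0,0,0,0],[0.004,-0.026,0,0,0,0],[0.005,-0.0324,0,0,0,0]]}}

```text
clock: 13.95
tcp_pos: [0.4876, 0.0194, 0.1458]
orientation: [-3.138, -0.005, -0.005]
contact_force: [-2.0, 6.4, 12.4]
grip_width: -0.0
gripper_force: 6.3
```

Request:
{"name": "step_arm", "arguments": {"rows": [[0.003,-0.006,0,0,0,0],[0.006,-0.012,0,0,0,0],[0.009,-0.018,0,0,0,0],[0.012,-0.024,0,0,0,0],[0.015,-0.0293,0,0,0,0]]}}

```text
clock: 14.37
tcp_pos: [0.496, 0.0021, 0.1457]
orientation: [-3.138, -0.006, -0.002]
contact_force: [-4.7, 8.6, 16.4]
grip_width: 0.0004
gripper_force: 8.1
```

Request:
{"name": "step_arm", "arguments": {"rows": [[0.0047,-0.0047,0,0,0,0],[0.0094,-0.0094,0,0,0,0],[0.014,-0.014,0,0,0,0],[0.0187,-0.0187,0,0,0,0],[0.0232,-0.0232,0,0,0,0]]}}

```text
clock: 14.78
tcp_pos: [0.5086, -0.0111, 0.1457]
orientation: [-3.138, -0.006, 0.002]
contact_force: [-9.5, 9.7, 22.3]
grip_width: -0.0001
gripper_force: 11.2
```

The seat turns out to be at a TCP height of about 0.1455, so the first pass ran slightly high. I'll continue at this level.

Request:
{"name": "step_arm", "arguments": {"rows": [[0.006,-0.003,0,0,0,0],[0.012,-0.006,0,0,0,0],[0.018,-0.009,0,0,0,0],[0.024,-0.012,0,0,0,0],[0.0293,-0.015,0,0,0,0]]}}

```text
clock: 15.2
tcp_pos: [0.5243, -0.0201, 0.1458]
orientation: [-3.139, -0.006, 0.009]
contact_force: [-15.1, 9.2, 29.2]
grip_width: 0.0
gripper_force: 14.9
```

Request:
{"name": "step_arm", "arguments": {"rows": [[0.0065,-0.001,0,0,0,0],[0.013,-0.002,0,0,0,0],[0.0195,-0.003,0,0,0,0],[0.026,-0.004,0,0,0,0],[0.0324,-0.005,0,0,0,0]]}}

```text
clock: 15.62
tcp_pos: [0.5412, -0.0246, 0.1459]
orientation: [-3.141, -0.004, 0.018]
contact_force: [-26.4, 5.0, 40.5]
grip_width: -0.0001
gripper_force: 20.5
```

Request:
{"name": "step_arm", "arguments": {"rows": [[0.0065,0.001,0,0,0,0],[0.013,0.002,0,0,0,0],[0.0195,0.003,0,0,0,0],[0.026,0.004,0,0,0,0],[0.0324,0.005,0,0,0,0]]}}

```text
clock: 16.03
tcp_pos: [0.56, -0.0253, 0.1462]
orientation: [3.138, 0.0, -0.019]
contact_force: [-22.7, -3.0, 37.1]
grip_width: 0.0
gripper_force: 18.7
```

Force is getting high, so I'll ease up 1.5 mm and continue.

Request:
{"name": "step_arm", "arguments": {"rows": [[0.003,0.001,0.002,0,0,0],[0.009,0.004,0.0025,0,0,0],[0.016,0.008,0.0025,0,0,0],[0.023,0.0115,0.0025,0,0,0],[0.0293,0.015,0.0025,0,0,0]]}}

```text
clock: 16.45
tcp_pos: [0.5806, -0.0182, 0.1466]
orientation: [3.137, -0.002, -0.01]
contact_force: [-11.1, -7.0, 18.2]
grip_width: -0.0
gripper_force: 9.5
```

Request:
{"name": "step_arm", "arguments": {"rows": [[0.0047,0.0047,0,0,0,0],[0.0094,0.0094,0,0,0,0],[0.014,0.014,0,0,0,0],[0.0187,0.0187,0,0,0,0],[0.0232,0.0232,0,0,0,0]]}}

```text
clock: 16.87
tcp_pos: [0.596, -0.005, 0.1466]
orientation: [3.137, -0.003, -0.005]
contact_force: [-6.1, -8.0, 16.3]
grip_width: 0.0001
gripper_force: 7.8
```

Request:
{"name": "step_arm", "arguments": {"rows": [[0.003,0.006,-0.001,0,0,0],[0.006,0.012,-0.001,0,0,0],[0.009,0.018,-0.001,0,0,0],[0.012,0.024,-0.001,0,0,0],[0.015,0.0293,-0.001,0,0,0]]}}

```text
clock: 17.28
tcp_pos: [0.6064, 0.0119, 0.1465]
orientation: [3.136, -0.004, -0.001]
contact_force: [-4.3, -9.0, 16.4]
grip_width: -0.0
gripper_force: 8.0
```

Request:
{"name": "step_arm", "arguments": {"rows": [[0.001,0.0065,0,0,0,0],[0.002,0.013,0,0,0,0],[0.003,0.0195,0,0,0,0],[0.004,0.026,0,0,0,0],[0.005,0.0324,0,0,0,0]]}}

```text
clock: 17.7
tcp_pos: [0.6105, 0.0323, 0.1467]
orientation: [3.138, -0.003, 0.003]
contact_force: [-0.6, -7.6, 13.6]
grip_width: -0.0001
gripper_force: 6.6
```

Request:
{"name": "step_arm", "arguments": {"rows": [[-0.001,0.0065,0,0,0,0],[-0.002,0.013,0,0,0,0],[-0.003,0.0195,0,0,0,0],[-0.004,0.026,0,0,0,0],[-0.005,0.0324,0,0,0,0]]}}

```text
clock: 18.12
tcp_pos: [0.6081, 0.0525, 0.1467]
orientation: [3.139, -0.002, 0.005]
contact_force: [1.5, -6.4, 11.5]
grip_width: -0.0001
gripper_force: 5.8
```

Request:
{"name": "step_arm", "arguments": {"rows": [[-0.001,0.002,-0.001,0,0,0],[-0.004,0.008,-0.002,0,0,0],[-0.008,0.015,-0.002,0,0,0],[-0.0115,0.022,-0.002,0,0,0],[-0.015,0.0293,-0.002,0,0,0]]}}

```text
clock: 18.53
tcp_pos: [0.6008, 0.0696, 0.1466]
orientation: [3.139, -0.004, 0.011]
contact_force: [3.4, -9.0, 14.6]
grip_width: 0.0001
gripper_force: 7.4
```

Request:
{"name": "step_arm", "arguments": {"rows": [[-0.0047,0.0047,0,0,0,0],[-0.0094,0.0094,0,0,0,0],[-0.014,0.014,0,0,0,0],[-0.0187,0.0187,0,0,0,0],[-0.0232,0.0232,0,0,0,0]]}}

```text
clock: 18.95
tcp_pos: [0.5874, 0.0847, 0.1467]
orientation: [3.14, -0.002, 0.013]
contact_force: [4.1, -6.3, 13.2]
grip_width: 0.0002
gripper_force: 6.6
```

Request:
{"name": "step_arm", "arguments": {"rows": [[-0.006,0.003,0,0,0,0],[-0.012,0.006,0,0,0,0],[-0.018,0.009,0,0,0,0],[-0.024,0.012,0,0,0,0],[-0.0293,0.015,0,0,0,0]]}}

```text
clock: 19.37
tcp_pos: [0.5701, 0.0947, 0.1467]
orientation: [-3.141, 0.001, -0.015]
contact_force: [6.5, -3.5, 12.9]
grip_width: 0.0003
gripper_force: 6.1
```

Request:
{"name": "step_arm", "arguments": {"rows": [[-0.0065,0.001,0,0,0,0],[-0.013,0.002,0,0,0,0],[-0.0195,0.003,0,0,0,0],[-0.026,0.004,0,0,0,0],[-0.0324,0.005,0,0,0,0]]}}

```text
clock: 19.78
tcp_pos: [0.551, 0.099, 0.1468]
orientation: [-3.14, -0.0, -0.016]
contact_force: [7.0, -1.6, 11.2]
grip_width: 0.0002
gripper_force: 5.6
```

Request:
{"name": "step_arm", "arguments": {"rows": [[-0.001,0,-0.001,0,0,0],[-0.001,0,-0.002,0,0,0],[-0.001,0,-0.003,0,0,0],[-0.001,0,-0.003,0,0,0],[-0.001,0,-0.003,0,0,0]]}}

```text
clock: 20.2
tcp_pos: [0.5506, 0.0991, 0.1463]
orientation: [-3.14, 0.0, -0.016]
contact_force: [2.7, -2.5, 23.0]
grip_width: 0.0
gripper_force: 11.5
```

It's stiff there, so the left side is seated. I'll continue back to the near side.

Request:
{"name": "step_arm", "arguments": {"rows": [[-0.0065,-0.001,0,0,0,0],[-0.013,-0.002,0,0,0,0],[-0.0195,-0.003,0,0,0,0],[-0.026,-0.004,0,0,0,0],[-0.0324,-0.005,0,0,0,0]]}}

```text
clock: 20.62
tcp_pos: [0.5336, 0.0978, 0.1465]
orientation: [-3.137, -0.001, -0.025]
contact_force: [11.6, 0.4, 16.3]
grip_width: -0.0
gripper_force: 7.7
```

Request:
{"name": "step_arm", "arguments": {"rows": [[-0.006,-0.003,0,0,0,0],[-0.012,-0.006,0,0,0,0],[-0.018,-0.009,0,0,0,0],[-0.024,-0.012,0,0,0,0],[-0.0293,-0.015,0,0,0,0]]}}

```text
clock: 21.03
tcp_pos: [0.5157, 0.0904, 0.1466]
orientation: [-3.135, -0.003, -0.025]
contact_force: [9.1, 5.7, 16.1]
grip_width: 0.0
gripper_force: 8.1
```

Request:
{"name": "step_arm", "arguments": {"rows": [[-0.0047,-0.0047,0,0,0,0],[-0.0094,-0.0094,0,0,0,0],[-0.014,-0.014,0,0,0,0],[-0.0187,-0.0187,0,0,0,0],[-0.0232,-0.0232,0,0,0,0]]}}

```text
clock: 21.45
tcp_pos: [0.5015, 0.0777, 0.1466]
orientation: [-3.134, -0.005, -0.024]
contact_force: [6.9, 8.9, 18.4]
grip_width: 0.0003
gripper_force: 9.0
```

Request:
{"name": "step_arm", "arguments": {"rows": [[-0.003,-0.006,0,0,0,0],[-0.006,-0.012,0,0,0,0],[-0.009,-0.018,0,0,0,0],[-0.012,-0.024,0,0,0,0],[-0.015,-0.0293,0,0,0,0]]}}

```text
clock: 21.87
tcp_pos: [0.4921, 0.0609, 0.1465]
orientation: [-3.134, -0.006, -0.023]
contact_force: [5.1, 11.8, 20.1]
grip_width: -0.0001
gripper_force: 10.1
```

Request:
{"name": "step_arm", "arguments": {"rows": [[-0.001,-0.0065,0,0,0,0],[-0.002,-0.013,0,0,0,0],[-0.003,-0.0195,0,0,0,0],[-0.004,-0.026,0,0,0,0],[-0.005,-0.0324,0,0,0,0]]}}

```text
clock: 22.28
tcp_pos: [0.4884, 0.0425, 0.1465]
orientation: [-3.133, -0.008, -0.02]
contact_force: [2.1, 15.3, 23.0]
grip_width: -0.0003
gripper_force: 11.7
```

All round now reads about 0.1465 with solid resistance. I'll lift and do static presses at far, right and left to verify.

Request:
{"name": "step_arm", "arguments": {"rows": [[0,0,0.01,0,0,0],[0,0,0.03,0,0,0],[0,0,0.04,0,0,0],[0,0,0.04,0,0,0],[0,0,0.04,0,0,0]]}}

```text
clock: 22.7
tcp_pos: [0.4825, 0.0355, 0.1659]
orientation: [3.141, 0.001, -0.001]
contact_force: [0.5, 0.2, 0.3]
grip_width: 0.0002
gripper_force: 0.0
```

Request:
{"name": "step_arm", "arguments": {"rows": [[0.05,0,0,0,0,0],[0.1,0,0,0,0,0],[0.15,0,0,0,0,0],[0.207,0,0,0,0,0],[0.207,0,0,0,0,0]]}}

```text
clock: 23.12
tcp_pos: [0.6119, 0.0353, 0.1651]
orientation: [-3.141, 0.001, -0.004]
contact_force: [0.7, 0.1, -0.2]
grip_width: -0.0002
gripper_force: 0.0
```

Request:
{"name": "step_arm", "arguments": {"rows": [[0,0,0,0,0,0],[0,0,0,0,0,0]]}}

```text
clock: 23.28
tcp_pos: [0.6056, 0.0356, 0.1649]
orientation: [3.141, 0.001, -0.004]
contact_force: [-0.1, -0.0, -0.2]
grip_width: 0.0001
gripper_force: 0.0
```

Request:
{"name": "step_arm", "arguments": {"rows": [[0,0,-0.01,0,0,0],[0,0,-0.02,0,0,0],[0,0,-0.026,0,0,0],[0,0,-0.029,0,0,0],[0,0,-0.031,0,0,0]]}}

```text
clock: 23.7
tcp_pos: [0.6063, 0.0356, 0.1472]
orientation: [3.141, 0.002, -0.001]
contact_force: [-0.1, -0.3, 0.2]
grip_width: -0.0003
gripper_force: 0.1
```

Request:
{"name": "step_arm", "arguments": {"rows": [[0,0,-0.001,0,0,0],[0,0,-0.002,0,0,0],[0,0,-0.003,0,0,0],[0,0,-0.003,0,0,0],[0,0,-0.003,0,0,0]]}}

```text
clock: 24.12
tcp_pos: [0.6065, 0.0356, 0.1469]
orientation: [3.141, 0.001, -0.001]
contact_force: [-4.9, -1.1, 9.8]
grip_width: 0.0002
gripper_force: 4.4
```

Request:
{"name": "step_arm", "arguments": {"rows": [[0,0,-0.001,0,0,0],[0,0,-0.002,0,0,0],[0,0,-0.002,0,0,0],[0,0,-0.002,0,0,0]]}}

```text
clock: 24.45
tcp_pos: [0.6065, 0.0356, 0.1466]
orientation: [3.141, 0.001, -0.0]
contact_force: [-8.5, -1.7, 15.7]
grip_width: 0.0003
gripper_force: 7.8
```

The far side is solid from first touch (0.147 → tip at 133 mm), so it's home. Now the same check on the right, then the left.

Request:
{"name": "step_arm", "arguments": {"rows": [[0,0,0.015,0,0,0],[0,0,0.036,0,0,0],[-0.04,-0.04,0.036,0,0,0],[-0.08,-0.08,0.036,0,0,0],[-0.103,-0.105,0.036,0,0,0]]}}

```text
clock: 24.87
tcp_pos: [0.5435, -0.0296, 0.1669]
orientation: [3.14, -0.001, -0.0]
contact_force: [-0.4, -1.4, -0.8]
grip_width: -0.0
gripper_force: 0.0
```

Request:
{"name": "step_arm", "arguments": {"rows": [[0,0,-0.01,0,0,0],[0,0,-0.02,0,0,0],[0,0,-0.026,0,0,0],[0,0,-0.029,0,0,0],[0,0,-0.031,0,0,0]]}}

```text
clock: 25.28
tcp_pos: [0.5457, -0.0262, 0.1473]
orientation: [-3.141, -0.004, 0.0]
contact_force: [0.2, -0.4, -0.8]
grip_width: 0.0001
gripper_force: 0.0
```

Request:
{"name": "step_arm", "arguments": {"rows": [[0,0,-0.001,0,0,0],[0,0,-0.002,0,0,0],[0,0,-0.003,0,0,0],[0,0,-0.004,0,0,0],[0,0,-0.004,0,0,0]]}}

```text
clock: 25.7
tcp_pos: [0.5458, -0.0263, 0.1467]
orientation: [-3.141, -0.003, -0.002]
contact_force: [-4.3, 0.8, 11.6]
grip_width: 0.0001
gripper_force: 6.1
```

Request:
{"name": "step_arm", "arguments": {"rows": [[0,0,0.015,0,0,0],[0,0,0.035,0,0,0],[0,0.06,0.035,0,0,0],[0,0.12,0.035,0,0,0],[0,0.16,0.035,0,0,0]]}}

```text
clock: 26.12
tcp_pos: [0.5456, 0.072, 0.1676]
orientation: [-3.14, -0.003, -0.003]
contact_force: [0.9, 0.3, 0.5]
grip_width: 0.0
gripper_force: 0.0
```

Request:
{"name": "step_arm", "arguments": {"rows": [[0,0.05,0,0,0,0],[0,0.05,0,0,0,0],[0,0.05,-0.012,0,0,0],[0,0.05,-0.024,0,0,0],[0,0.05,-0.029,0,0,0]]}}

```text
clock: 26.53
tcp_pos: [0.5446, 0.0969, 0.1475]
orientation: [3.14, -0.002, -0.002]
contact_force: [1.0, -0.3, -0.5]
grip_width: -0.0
gripper_force: 0.0
```

Request:
{"name": "step_arm", "arguments": {"rows": [[0,0,-0.002,0,0,0],[0,0,-0.003,0,0,0],[0,0,-0.004,0,0,0],[0,0,-0.005,0,0,0],[0,0,-0.005,0,0,0]]}}

```text
clock: 26.95
tcp_pos: [0.5448, 0.097, 0.1468]
orientation: [3.14, -0.002, -0.002]
contact_force: [-5.4, -2.2, 12.2]
grip_width: 0.0002
gripper_force: 6.1
```

Far, right and left are level to within 0.2 mm and stiff, and the near side agrees (0.1465 at 23 N). I'll retreat and hand in.

Request:
{"name": "step_arm", "arguments": {"rows": [[0,0,0.02,0,0,0],[0,0,0.06,0,0,0],[0,0,0.1,0,0,0],[0,0,0.14,0,0,0],[0,0,0.17,0,0,0]]}}

```text
clock: 27.37
tcp_pos: [0.5458, 0.098, 0.2503]
orientation: [-3.141, 0.001, -0.003]
contact_force: [0.3, -0.3, 0.0]
grip_width: -0.0001
gripper_force: 0.0
```

Request:
{"name": "step_arm", "arguments": {"rows": [[0,0,0,0,0,0],[0,0,0,0,0,0],[0,0,0,0,0,0]]}}

```text
clock: 27.62
tcp_pos: [0.5447, 0.0979, 0.2472]
orientation: [3.141, -0.0, -0.001]
contact_force: [-0.2, 0.2, 0.1]
grip_width: 0.0002
gripper_force: 0.0
```

```bash
python3 -c "
from bench import r
print(r.get_obs()['tcp_pos']);print(r.hand_in())"
```

```text
[0.54472435 0.09785695 0.24723859]
the job is handed in; nothing more can be done
None
```

I ran the closed fingertips right round the lid's rim twice and handed the job in at about 28 s; all four sides pressed solid and level at home height, the tin had not moved when I checked after the first round, and hand-in returned no verdict.

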